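# Open the intake-filter housing for inspection

## Robot

A 6-joint arm with a two-finger parallel gripper is mounted at the origin on a cart in front of the work surface, level with it; the furniture and walls round the work are solid. World frame = base frame: x ahead of the robot, y to its left, z up, the work surface at z = 0. Lengths are in m, angles in rad, forces in N, time in s.
With the tool pointing down it reaches from about 0.35 to 0.975 m from the base axis. Payload 4.9 kg.
Tool frame: the origin (TCP) lies midway between the tips of the shut fingers; the grasp point (between the pads) lies 19 mm behind it; z points along the fingers, y is the line along which they close (so a half turn about z gives the same grasp; the last joint's range is limited). The gripper opens to 85 mm and grips with 20 to 120 N. Pads are 22 mm wide; open, the fingers measure 114 mm over their backs; the gripper's body (76 mm by 85 mm) begins 54 mm behind the grasp point. The pads swing forward as they close: fully open they stand 13 mm farther back than shut.
Start: joints at [1.007, 0.053, 1.613, -0, 1.476, -0.119], TCP at [0.269, 0.564, 0.231] pointing down, gripper open.
Joint ranges: [-3.01, 3.01], [-1.01, 2.22], [0.06, 2.58], [-1.02, 4.17], [0.09, 2.62], [-3.14, 3.14]. Speed limits (rad/s): [2.57, 2.57, 3.14, 3.14, 3.14, 3.14].

## Interface

Orientations are given as a rotation vector (axis times angle).
In Python, from station import ctrl gives the robot as it stands.
- The arm moves only by the tool step_arm, never from a script. Its argument "targets" is a list of rows, each an object with "travel": the shift along the world's x, y, z as a fraction of full scale, a list of three; "angular": the turn, a rotation vector about the world's x, y, z as a fraction of full scale, a list of three; "gripper": the opening, from 0 (shut) to 1 (fully open). In form: [{"travel": [x, y, z], "angular": [rx, ry, rz], "gripper": gripper}, ...]. A call has 1 to 10 rows; each row is the pose to reach, as a shift and turn from the pose commanded when the call began; what a row does not reach only later rows make up. Full scale, the value 1, is 0.6 m for a shift and pi/4 rad for a turn. A row lasts 1/10 s, in which the tool goes at most 50 mm and 8.59 degrees, less where a joint would pass 70% of its speed; a pose out of reach is approached as far as the arm can. A call with a number of a shift or a turn outside -1 to 1 is refused whole. A call with a gripper value outside its range is refused whole. The fingers move at their own pace and stop on an object; "squeeze" is the grip in N (left out, the last holds). Time passes only in rows, so rows that repeat a pose let the fingers close. It gives the time, the measured TCP pose, the force, the opening and the grip force at its end, in the units of the state.
- ctrl.get_obs(): the state, without advancing time (a new reading comes with each control period).
- ctrl.get_image(name): name is "side" or "top" or "wrist"; returns a dict with "img" (400x640x3 uint8, red, green, blue), "fx", "fy", "cx", "cy" (pixels), "rvec" (rotation vector, rad) and "tvec" (3), from world to camera coordinates, as OpenCV has them. Camera axes: x right, y down, z forward; pixel columns grow to the right and rows downward; lengths in m; the calibration is good to about 2 mm. A picture is of the moment at which its call begins. There is no depth.
- ctrl.finish_job(): hands the job in; it is judged then, once.
The state is a dict: "t": time; "q": joint angles; "dq": joint speeds; "effort": joint torques, N m; "tool_pos": TCP position; "tool_rot": TCP orientation; "contact_force": force on the tool from outside, world axes, zero at the start; "wrist_torque": the same for the moment, N m; "opening": finger opening in m; "grip_force": force on a finger pad.
Only numpy, scipy, OpenCV 4.12 (cv2) and the standard library are available. Lean on these libraries where they do the work, as an engineer would, in place of code of your own. Each camera call takes 0.05 s, during which the arm holds its last target. There are 200 camera calls.

## Task

Open up the grey filter housing with the sloped face so that its filter can be checked: turn both turn buttons aside until neither reaches over the access panel, then lift the panel out of its frame by its handle and lay it flat on the mat, handle up. After that take the loose cap off the filter pot inside by its knob and set it on the mat as well, knob up. Put both parts down gently on free mat, without dropping them, and leave the other things on the shelf and on the housing where they are.

Things in the scene. Friction and masses are not known exactly. Their poses are not given: they have to be found in the camera images.
- housing: Grey sheet-steel filter housing, fixed, 223 mm deep (x), 254 mm wide (y; 290 over four 30 x 18 mm feet at the sides). Origin: centre of its underside; x to its back, y to its left. Its face slopes at 27 deg from z = 70 mm at the front edge to 160 mm, where a flat deck runs the last 45 mm to the back wall; on the deck at y = -85 mm stands a hose spigot, 44 mm diameter, 40 mm high.
- face_centre (a point): Centre of the sloping face, at (-22, 0, 115) mm in the housing's frame. Axes: x up-slope, y to the left, z the outward normal n (27 deg from vertical, leaning to the housing's front). The face is 200 mm (x) by 254 mm (y). The panel lies flush in a rebate 134 x 174 mm, 5 mm deep, with 2 mm play all round, on a 10 mm ledge; the clear opening behind it is 114 x 154 mm.
- left_button (a joint): Angle (rad) of the left turn button: a steel bar 62 x 14 mm with round ends, from 2 to 16 mm above the face. Turns about the face's normal n (anticlockwise seen from outside is positive), -1.65 to 1.65, friction 0.06 N m, stays where left. Long end 44 mm from the pivot, short end 18 mm. At 0 the long end points straight over the panel; beyond 1.2 either way it is clear.
- left_button_pivot (a point): Pivot of the left button, on its axis, 2 mm above the face (at its underside): 107 mm to the left (+y) of the face centre. Axes: z along n; at angle 0, x up-slope and the long end to -y; they turn with the button.
- right_button (a joint): Angle (rad) of the right turn button, the same as the left one but mirrored: at 0 its long end points to +y, over the panel. Same sense, range and friction.
- right_button_pivot (a point): Pivot of the right button, on its axis, 2 mm above the face: 107 mm to the right (-y) of the face centre. Axes: z along n; at angle 0, x up-slope and the long end to +y; they turn with the button.
- panel: Grey access panel, loose, a flat plate 130 mm (x) by 170 mm (y), 5 mm thick, about 0.35 kg, with a bar handle across its middle. Origin: centre of its underside; z out of its outer face (up when laid flat with the handle up), x up-slope as it sits in the frame. Once both buttons are clear it lifts out along its z.
- panel_handle (a point): Middle of the panel's handle: a square bar 12 x 12 mm, 96 mm long along the panel's x, its centre 39 mm above the panel's underside (28 mm clear below it); held by a post 12 mm long at each end.
- cap: Loose steel cap of the filter pot behind the panel, about 0.22 kg: disc of 94 mm diameter, z = 8 to 13 mm, on a boss of 72 mm diameter, 8 mm high, that sits in the pot's mouth with 4 mm play all round. Origin: centre of the boss's underside (it stands on this on the mat); z out through the black knob, along n as it sits. Knob from z = 13 to 39 mm; its top is then 12 mm below the face.
- cap_knob (a point): Middle of the head of the cap's knob, 31 mm above the cap's origin, on its axis. The head is 28 mm in diameter, 17 mm high; the stem below it 20 mm in diameter, 9 mm high.
- spray_can: Bystander: aerosol can standing, 66 mm diameter, 191 mm high. Origin: centre of its underside.
- paste_tin: Bystander: open grey tin, 76 mm diameter, 60 mm high. Origin: centre of its underside.
- cone_1: Bystander: larger dark steel centring cone, 94 mm diameter, 34 mm high. Origin: centre of its underside.
- cone_2: Bystander: smaller dark steel centring cone, 74 mm diameter, 30 mm high. Origin: centre of its underside.
- tyre_gauge: Bystander: tyre pressure gauge with a round black case lying face up, 70 x 118 mm (x, y), 26 mm high. Origin: centre of its underside.
- wrench_13: Bystander: open-and-ring wrench lying flat, 31 x 182 mm (x, y), 10 mm high. Origin: centre of its underside.
- red_driver: Bystander: stubby driver with a red handle lying on the housing's rear deck, 18 x 108 x 18 mm. Origin: centre of its underside.
- mat_middle (a point): Middle of the shelf's ribbed rubber mat, which is flat at z = 0 and reaches 230 mm to the front and back (x) and 480 mm to either side (y) of this point. The blue-handled scraper that lies at its front edge before the robot is fixed there and in nobody's way.
- sorter_box: Fixed small-parts box, 120 x 175 mm (x, y), 37 mm high. Origin: centre of its underside.
- bench_vice: Fixed bench vice at the right edge, 198 x 115 mm (x, y), 114 mm high. Origin: on the mat, below its middle.
- tape_roll: Fixed roll of black tape lying flat, 90 mm diameter, 19 mm high. Origin: centre of its underside.

How it is judged:
By the outcome, as a careful person would: the job done as asked, in the order asked, and still so for the second after the job is handed in, with the robot touching nothing.
It also fails if it takes over 72 s, if anything falls off the work surface, if the arm or the gripper's body presses on something with over 40 N, if the wrist force passes 120 N, or if a joint passes its speed limit or range.

## Working session

There is one attempt and no reset: what is moved stays moved. The work goes in short steps, Python scripts to look and compute and a tool call to move; the robot and the scene stay as the last step left them, time stands still between calls to the robot, and variables do not carry over. Pictures are saved under pics/ and viewed, at most 10 in all, crops included, and the job is handed in when it is done.

Besides the shell and the picture viewer there is one more tool, called after "Request:" in YAML: its name, and indented under it one key for each argument. step_arm: Moves the arm, as the interface text tells. Its arguments: {"type":"object","properties":{"targets":{"type":"array"},"squeeze":{"type":"number"}},"required":["targets"]}

```bash
ls; mkdir -p pics; python3 - <<'E'
from station import ctrl
import cv2,pickle
o=ctrl.get_obs();print(o)
for n in("top","side"):
    d=ctrl.get_image(n);pickle.dump(d,open(f"pics/{n}0.pkl","wb"));cv2.imwrite(f"pics/{n}0.png",d["img"][:,:,::-1])
    print(n,d["fx"],d["cx"],d["cy"],d["rvec"],d["tvec"])
E
```

```text
pics
{'t': 0.0, 'q': array([ 1.00697680e+00,  5.33736354e-02,  1.61427004e+00, -2.64660651e-05,
        1.47599032e+00, -1.19014528e-01]), 'dq': array([ 0.00043981, -0.00087571,  0.00147606,  0.00020137, -0.00011717,
        0.00030477]), 'effort': array([ 4.47241136e-04, -3.93680799e+01, -3.70176065e+01, -8.76979061e-05,
        7.14158843e-03,  7.65622701e-06]), 'tool_pos': array([0.2686118 , 0.56365704, 0.23006692]), 'tool_rot': array([-6.92802873e-01, -3.06357329e+00,  3.03467699e-03]), 'contact_force': array([ 0.01738431, -0.26279897, -1.09273247]), 'wrist_torque': array([0.01623258, 0.02384034, 0.02125517]), 'grip_force': 0.0, 'opening': 0.08522006827583571}
top 443.9885312374232 316.27610241462435 204.4142423035968 [ 2.19180593 -2.1627166   0.10183072] [-0.01203954  0.49604511  1.48433426]
side 470.04868712656497 321.12833229963377 197.19998299183973 [ 2.07100718 -0.03173042  0.026623  ] [-0.48044076  0.11157193  1.89090612]
```

View pics/top0.png

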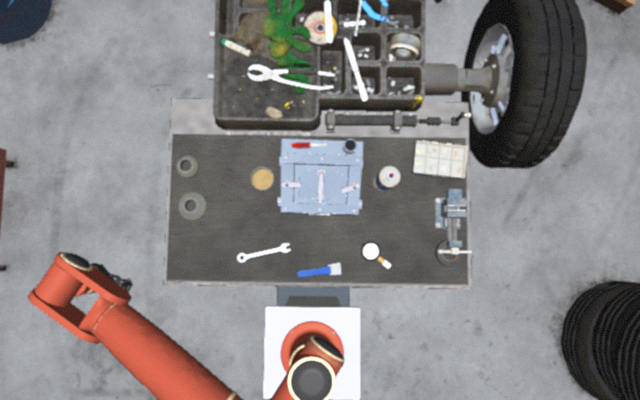

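View pics/side0.png

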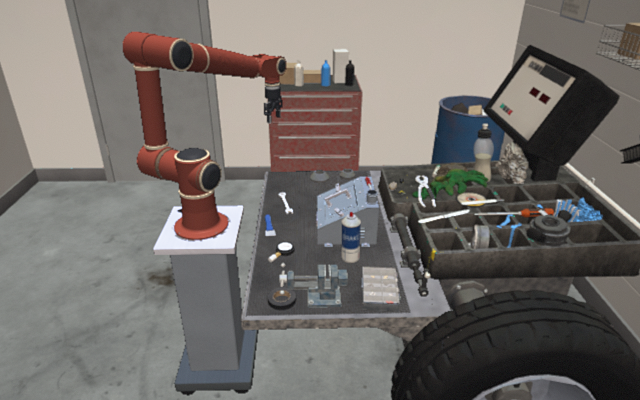

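The top view shows the housing at about (280–362, 140–214), with free mat on its left and in front. The wrench is at (265,253), the gauge at (375,255), the tin at (262,178) and the can at (388,177). I'll enlarge both views.

```bash
python3 - <<'E'
import cv2,pickle
d=pickle.load(open("pics/top0.pkl","rb"))["img"][:,:,::-1]
cv2.imwrite("pics/topc.png",cv2.resize(d[132:222,270:375],None,fx=6.5,fy=6.5,interpolation=cv2.INTER_CUBIC))
E
```

```text
(no output)
```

View pics/topc.png

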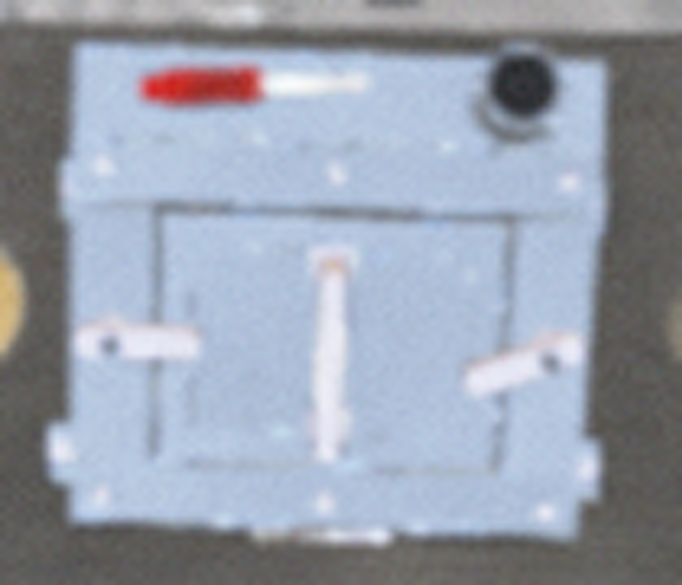

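The crop shows the screws of the left and right buttons at crop (109,345) and (549,362). The left button is near 0. The right one dips down-slope, at about +0.27. The rebate corners and deck edges are clear enough to fit the housing pose.

```bash
cat >h.py <<'E'
import numpy as np,cv2,pickle,json,os
from scipy.spatial.transform import Rotation as R
from scipy.optimize import least_squares
s,c=np.sin(np.radians(27)),np.cos(np.radians(27))
RF=np.array([[c,0,-s],[0,1,0],[s,0,c]])
def f2h(p): return np.array([-.022,0,.115])+np.asarray(p)@RF.T
def h2w(P,h): return np.atleast_2d(P)@R.from_euler('z',h[2]).as_matrix().T+[h[0],h[1],0]
def proj(P,d):
    K=np.array([[d["fx"],0,d["cx"]],[0,d["fy"],d["cy"]],[0,0,1]])
    return cv2.projectPoints(np.atleast_2d(P).astype(float),np.array(d["rvec"],float),np.array(d["tvec"],float),K,None)[0][:,0]
def ray(uv,d,z):  # world point at height z
    Rm=R.from_rotvec(d["rvec"]).as_matrix();C=-Rm.T@d["tvec"]
    v=Rm.T@np.array([(uv[0]-d["cx"])/d["fx"],(uv[1]-d["cy"])/d["fy"],1]);return C+v*(z-C[2])/v[2]
def face(p,h): return h2w(f2h(p),h)[0]   # face coords -> world
def toolR(h,tilt=27,yaw=0): # tool z=-n, tool y along -/+face y
    Rz=R.from_euler('z',h[2]+yaw).as_matrix();t=np.radians(tilt)
    z=np.array([np.sin(t),0,-np.cos(t)]);y=np.array([0,-1,0]);x=np.cross(y,z)
    return R.from_matrix(Rz@np.column_stack([x,y,z]))
def delta(o,p,Rt):
    w=(Rt*R.from_rotvec(o["tool_rot"]).inv()).as_rotvec()
    return np.round((np.asarray(p)-o["tool_pos"])/.6,4),np.round(w/(np.pi/4),4)
E
python3 - <<'E'
from h import *
d=pickle.load(open("pics/top0.pkl","rb"));ds=pickle.load(open("pics/side0.pkl","rb"))
cr=np.array([(109,345),(549,362),(158,208),(514,218),(153,462),(497,470),(72,43),(607,60),(70,522),(578,537)])/6.5+[269.6,131.6]
P=np.vstack([f2h([(0,.107,.016),(0,-.107,.016),(.067,.087,0),(.067,-.087,0),(-.067,.087,0),(-.067,-.087,0)]),[(.1115,.127,.16),(.1115,-.127,.16),(-.1115,.127,.07),(-.1115,-.127,.07)]])
f=lambda h:(proj(h2w(P,h),d)-cr).ravel()
r=least_squares(f,[.6,0,0]);h=r.x;print("housing",h);print(r.fun.reshape(-1,2).round(1))
np.save("h.npy",h)
a=np.array([(200,345),(468,385),(109,345),(549,362)])/6.5+[269.6,131.6]
for n,u in dict(mat1=(170,135),mat2=(168,282),mat3=(468,283),wrL=(238,259),wrR=(291,246),cone1=(192,206),tin=(262,179),pan=(203,252),capp=(240,222)).items(): print(n,ray(u,d,0).round(3))
print("face",face([0,0,0],h),"handle px",proj(face([0,0,.034],h),d))
# side-view overlay
im=ds["img"][:,:,::-1].copy()
for p in P:
    u=proj(h2w(p,h),ds)[0];im[int(round(u[1])),int(round(u[0]))]=(0,0,255)
cv2.imwrite("pics/sidec.png",cv2.resize(im[160:270,290:400],None,fx=5.4,fy=5.4,interpolation=cv2.INTER_NEAREST))
E
```

```text
housing [ 0.57507293 -0.01777897 -0.01790375]
[[ 0.2  0.1]
 [ 0.1 -0.4]
 [-0.5 -0.5]
 [ 0.1 -0.3]
 [-0.2  0.1]
 [ 0.4  0.5]
 [ 0.5  0.3]
 [-0.5  0.3]
 [ 0.3 -0.1]
 [-0.5  0. ]]
mat1 [0.734 0.508 0.   ]
mat2 [0.228 0.493 0.   ]
mat3 [ 0.237 -0.524  0.   ]
wrL [0.308 0.258 0.   ]
wrR [0.354 0.079 0.   ]
cone1 [0.487 0.422 0.   ]
tin [0.584 0.183 0.   ]
pan [0.33  0.378 0.   ]
capp [0.434 0.255 0.   ]
face [ 0.55307645 -0.01738511  0.115     ] handle px [[320.36500424 187.72512319]]
```

View pics/sidec.png

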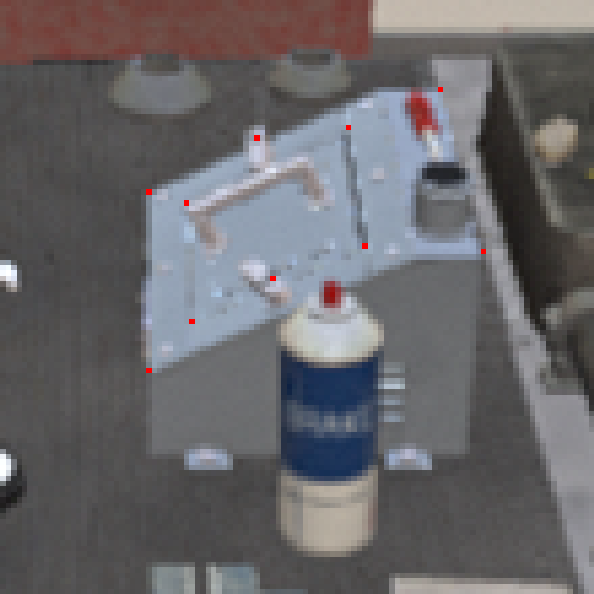

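The overlay of the fitted points lands on the housing in the side view, so the pose is good to about 2 mm. Next I'll work out the moves to the left button.

```bash
cat >>h.py <<'E'
def plan(*pts):
    from station import ctrl
    h=np.load("h.npy");o=ctrl.get_obs();Ro=R.from_rotvec(o["tool_rot"])
    print("at",o["tool_pos"].round(4),"face",((((R.from_euler('z',-h[2]).apply(o["tool_pos"]-[h[0],h[1],0]))-[-.022,0,.115])@RF)*1000).round(1),"F",o["contact_force"].round(1),"open",round(o["opening"],4),"grip",round(o["grip_force"],1),"t",round(o["t"],2))
    for p,tilt in pts:
        c=[toolR(h,tilt,0),toolR(h,tilt,np.pi)]
        if tilt: c=[c[0],c[0]*R.from_euler('z',np.pi)]
        Rt=min(c,key=lambda q:(q*Ro.inv()).magnitude())
        print(p,*[x.tolist() for x in delta(o,p,Rt)])
E
python3 - <<'E'
from h import *
h=np.load("h.npy")
F=lambda *p:face(np.array(p)/1000,h).round(4)
plan((F(32,72,120),27),(F(32,72,7),27),(F(14,72,7),27),(F(-5,67,7),27),(F(-28,77,7),27),(F(-30,84,7),27),(F(-28,76,100),27))
E
```

```text
at [0.2686 0.5637 0.2301] face [-210.4  575.9  236.5] F [-1.2 -0.1 -0.9] open 0.0859 grip 0.0 t 0.1
[0.5284 0.0551 0.2364] [0.433, -0.8476, 0.0104] [-0.1363, -0.5893, 0.5339]
[0.5797 0.0541 0.1358] [0.5185, -0.8493, -0.1572] [-0.1363, -0.5893, 0.5339]
[0.5637 0.0544 0.1276] [0.4918, -0.8488, -0.1709] [-0.1363, -0.5893, 0.5339]
[0.5466 0.0497 0.119 ] [0.4633, -0.8566, -0.1852] [-0.1363, -0.5893, 0.5339]
[0.5263 0.0601 0.1085] [0.4295, -0.8393, -0.2027] [-0.1363, -0.5893, 0.5339]
[0.5247 0.0671 0.1076] [0.4268, -0.8276, -0.2042] [-0.1363, -0.5893, 0.5339]
[0.4841 0.0599 0.1914] [0.3592, -0.8396, -0.0646] [-0.1363, -0.5893, 0.5339]
```

Request:
step_arm:
  targets:
    - {"travel":[0.04,-0.08,0.08],"angular":[-0.02,-0.09,0.08],"gripper":0}
    - {"travel":[0.08,-0.16,0.1],"angular":[-0.04,-0.18,0.16],"gripper":0}
    - {"travel":[0.12,-0.23,0.1],"angular":[-0.06,-0.27,0.24],"gripper":0}
    - {"travel":[0.16,-0.3,0.1],"angular":[-0.08,-0.36,0.33],"gripper":0}
    - {"travel":[0.2,-0.37,0.1],"angular":[-0.1,-0.45,0.41],"gripper":0}
    - {"travel":[0.24,-0.44,0.1],"angular":[-0.125,-0.54,0.49],"gripper":0}
    - {"travel":[0.28,-0.51,0.1],"angular":[-0.1363,-0.5893,0.5339],"gripper":0}
    - {"travel":[0.32,-0.59,0.1],"angular":[-0.1363,-0.5893,0.5339],"gripper":0}
    - {"travel":[0.36,-0.66,0.1],"angular":[-0.1363,-0.5893,0.5339],"gripper":0}
    - {"travel":[0.39,-0.73,0.1],"angular":[-0.1363,-0.5893,0.5339],"gripper":0}

```text
t: 1.1
tool_pos: [0.4976, 0.1364, 0.291]
tool_rot: [0.023, 2.67, -0.003]
contact_force: [1.8, -0.3, -0.5]
opening: 0.0001
grip_force: 0.0
```

```bash
cat > p.py <<'E'
import sys
from h import *
h=np.load("h.npy")
F=lambda *p:face(np.array(p)/1000,h).round(4)
W=lambda *p:np.array(p)/1000
eval("plan(%s)"%sys.argv[1])
E
python3 p.py '(F(32,72,120),27),(F(32,72,7),27),(F(14,72,7),27),(F(-5,67,7),27),(F(-28,77,7),27),(F(-30,84,7),27),(F(-28,76,100),27)'
```

```text
at [0.4976 0.1364 0.291 ] face [ 28.  152.7 183.3] F [ 1.8 -0.3 -0.5] open 0.0001 grip 0.0 t 1.1
[0.5284 0.0551 0.2364] [0.0514, -0.1355, -0.091] [-0.0023, 0.0009, -0.0016]
[0.5797 0.0541 0.1358] [0.1369, -0.1371, -0.2587] [-0.0023, 0.0009, -0.0016]
[0.5637 0.0544 0.1276] [0.1102, -0.1366, -0.2723] [-0.0023, 0.0009, -0.0016]
[0.5466 0.0497 0.119 ] [0.0817, -0.1445, -0.2867] [-0.0023, 0.0009, -0.0016]
[0.5263 0.0601 0.1085] [0.0479, -0.1271, -0.3042] [-0.0023, 0.0009, -0.0016]
[0.5247 0.0671 0.1076] [0.0452, -0.1155, -0.3057] [-0.0023, 0.0009, -0.0016]
[0.4841 0.0599 0.1914] [-0.0224, -0.1275, -0.166] [-0.0023, 0.0009, -0.0016]
```

Request:
step_arm:
  targets:
    - {"travel":[0.03,-0.07,-0.04],"angular":[0,0,0],"gripper":0}
    - {"travel":[0.05,-0.12,-0.09],"angular":[0,0,0],"gripper":0}
    - {"travel":[0.05,-0.12,-0.09],"angular":[0,0,0],"gripper":0}
    - {"travel":[0.05,-0.12,-0.09],"angular":[0,0,0],"gripper":0}
    - {"travel":[0.05,-0.12,-0.09],"angular":[0,0,0],"gripper":0}

```text
t: 1.6
tool_pos: [0.5276, 0.067, 0.2385]
tool_rot: [0.022, 2.668, -0.002]
contact_force: [0.5, 0.2, 0.3]
opening: 0.0001
grip_force: 0.0
```

```bash
python3 p.py '(F(34,72,120),27),(F(34,72,7),27),(F(14,72,7),27),(F(-5,67,7),27),(F(-28,77,7),27),(F(-30,84,7),27),(F(-28,76,100),27)'
```

```text
at [0.5276 0.067  0.2385] face [ 32.1  83.9 122.3] F [0.5 0.2 0.3] open 0.0001 grip 0.0 t 1.6
[0.5302 0.055  0.2374] [0.0043, -0.0199, -0.0018] [-0.0025, 0.0025, -0.0024]
[0.5815 0.0541 0.1367] [0.0898, -0.0214, -0.1696] [-0.0025, 0.0025, -0.0024]
[0.5637 0.0544 0.1276] [0.0601, -0.0209, -0.1848] [-0.0025, 0.0025, -0.0024]
[0.5466 0.0497 0.119 ] [0.0316, -0.0288, -0.1991] [-0.0025, 0.0025, -0.0024]
[0.5263 0.0601 0.1085] [-0.0022, -0.0114, -0.2166] [-0.0025, 0.0025, -0.0024]
[0.5247 0.0671 0.1076] [-0.0049, 0.0002, -0.2181] [-0.0025, 0.0025, -0.0024]
[0.4841 0.0599 0.1914] [-0.0726, -0.0118, -0.0785] [-0.0025, 0.0025, -0.0024]
```

Request:
step_arm:
  targets:
    - {"travel":[0.03,-0.02,-0.05],"angular":[0,0,0],"gripper":0}
    - {"travel":[0.055,-0.021,-0.1],"angular":[0,0,0],"gripper":0}
    - {"travel":[0.075,-0.021,-0.14],"angular":[0,0,0],"gripper":0}
    - {"travel":[0.082,-0.021,-0.155],"angular":[0,0,0],"gripper":0}
    - {"travel":[0.0885,-0.021,-0.167],"angular":[0,0,0],"gripper":0}
    - {"travel":[0.0885,-0.021,-0.167],"angular":[0,0,0],"gripper":0}

```text
t: 2.2
tool_pos: [0.5808, 0.0544, 0.1376]
tool_rot: [0.021, 2.67, -0.003]
contact_force: [0.4, -0.3, -0.5]
opening: 0.0001
grip_force: 0.0
```

```bash
python3 p.py '(F(14,72,7),27),(F(-5,67,7),27),(F(-28,77,7),27),(F(-30,84,7),27),(F(-20,76,7),27),(F(-20,76,100),27)'
```

```text
at [0.5808 0.0544 0.1376] face [33.8 72.3  8.2] F [ 0.4 -0.3 -0.5] open 0.0001 grip 0.0 t 2.2
[0.5637 0.0544 0.1276] [-0.0285, -0.0, -0.0167] [-0.0022, 0.001, -0.0029]
[0.5466 0.0497 0.119 ] [-0.057, -0.0079, -0.0311] [-0.0022, 0.001, -0.0029]
[0.5263 0.0601 0.1085] [-0.0908, 0.0095, -0.0486] [-0.0022, 0.001, -0.0029]
[0.5247 0.0671 0.1076] [-0.0935, 0.0211, -0.0501] [-0.0022, 0.001, -0.0029]
[0.5334 0.059  0.1122] [-0.079, 0.0076, -0.0424] [-0.0022, 0.001, -0.0029]
[0.4912 0.0597 0.195 ] [-0.1493, 0.0088, 0.0956] [-0.0022, 0.001, -0.0029]
```

Request:
step_arm:
  targets:
    - {"travel":[-0.014,0,-0.008],"angular":[0,0,0],"gripper":0}
    - {"travel":[-0.0285,0,-0.016],"angular":[0,0,0],"gripper":0}
    - {"travel":[-0.043,-0.004,-0.023],"angular":[0,0,0],"gripper":0}
    - {"travel":[-0.057,-0.007,-0.03],"angular":[0,0,0],"gripper":0}
    - {"travel":[-0.068,-0.003,-0.036],"angular":[0,0,0],"gripper":0}
    - {"travel":[-0.079,0.004,-0.042],"angular":[0,0,0],"gripper":0}
    - {"travel":[-0.0908,0.0095,-0.048],"angular":[0,0,0],"gripper":0}
    - {"travel":[-0.0935,0.017,-0.0495],"angular":[0,0,0],"gripper":0}
    - {"travel":[-0.0935,0.0211,-0.0495],"angular":[0,0,0],"gripper":0}
    - {"travel":[-0.0935,0.0211,-0.0495],"angular":[0,0,0],"gripper":0}

```text
t: 3.2
tool_pos: [0.5233, 0.0667, 0.1061]
tool_rot: [0.022, 2.673, -0.003]
contact_force: [-1.5, -0.5, 1.4]
opening: 0.0002
grip_force: 0.6
```

```bash
python3 p.py '(F(-30,74,8),27),(F(-30,74,70),27),(F(34,-72,70),27),(F(34,-72,8),27)'
```

```text
at [0.5233 0.0667 0.1061] face [-31.9  83.5   6.3] F [-1.5 -0.5  1.4] open 0.0002 grip 0.6 t 3.2
[0.524  0.0571 0.1085] [0.0012, -0.016, 0.004] [-0.0021, -0.0036, -0.0021]
[0.4959 0.0577 0.1638] [-0.0456, -0.015, 0.0962] [-0.0021, -0.0036, -0.0021]
[ 0.5503 -0.0893  0.1928] [0.045, -0.26, 0.1445] [-0.0021, -0.0036, -0.0021]
[ 0.5784 -0.0899  0.1376] [0.0919, -0.261, 0.0525] [-0.0021, -0.0036, -0.0021]
```

Request:
step_arm:
  targets:
    - {"travel":[0.001,-0.014,0.004],"angular":[0,0,0],"gripper":0}
    - {"travel":[-0.022,-0.015,0.05],"angular":[0,0,0],"gripper":0}
    - {"travel":[-0.046,-0.015,0.1],"angular":[0,0,0],"gripper":0}
    - {"travel":[-0.02,-0.075,0.12],"angular":[0,0,0],"gripper":0}
    - {"travel":[0.01,-0.14,0.14],"angular":[0,0,0],"gripper":0}
    - {"travel":[0.03,-0.2,0.15],"angular":[0,0,0],"gripper":0}
    - {"travel":[0.045,-0.26,0.15],"angular":[0,0,0],"gripper":0}
    - {"travel":[0.045,-0.261,0.15],"angular":[0,0,0],"gripper":0}
    - {"travel":[0.045,-0.261,0.15],"angular":[0,0,0],"gripper":0}

```text
t: 4.1
tool_pos: [0.5514, -0.0915, 0.1973]
tool_rot: [0.026, 2.67, -0.003]
contact_force: [0.1, -0.1, 0.9]
opening: -0.0001
grip_force: 0.0
```

```bash
python3 p.py '(F(34,-72,70),27),(F(34,-72,8),27)'
```

```text
at [ 0.5514 -0.0915  0.1973] face [ 37.1 -74.1  73.5] F [ 0.1 -0.1  0.9] open -0.0001 grip 0.0 t 4.1
[ 0.5503 -0.0893  0.1928] [-0.0018, 0.0036, -0.0076] [-0.0032, -0.0, 0.0016]
[ 0.5784 -0.0899  0.1376] [0.045, 0.0026, -0.0996] [-0.0032, -0.0, 0.0016]
```

Request:
step_arm:
  targets:
    - {"travel":[0.02,0.003,-0.045],"angular":[0,0,0],"gripper":0}
    - {"travel":[0.035,0.003,-0.08],"angular":[0,0,0],"gripper":0}
    - {"travel":[0.045,0.003,-0.098],"angular":[0,0,0],"gripper":0}
    - {"travel":[0.045,0.003,-0.098],"angular":[0,0,0],"gripper":0}

```text
t: 4.5
tool_pos: [0.577, -0.0867, 0.1357]
tool_rot: [0.021, 2.675, 0.0]
contact_force: [-0.1, -0.9, 0.5]
opening: -0.0
grip_force: 0.0
```

```bash
python3 p.py '(F(14,-72,7),27),(F(-5,-67,7),27),(F(-20,-72,7),27),(F(-28,-77,7),27),(F(-30,-84,7),27)'
```

```text
at [ 0.577  -0.0867  0.1357] face [ 31.8 -68.8   7. ] F [-0.1 -0.9  0.5] open -0.0 grip 0.0 t 4.5
[ 0.5611 -0.0895  0.1276] [-0.0265, -0.0047, -0.0135] [-0.0048, -0.0054, -0.0037]
[ 0.5442 -0.0842  0.119 ] [-0.0547, 0.0041, -0.0278] [-0.0048, -0.0054, -0.0037]
[ 0.5308 -0.089   0.1122] [-0.077, -0.0039, -0.0392] [-0.0048, -0.0054, -0.0037]
[ 0.5236 -0.0939  0.1085] [-0.089, -0.012, -0.0453] [-0.0048, -0.0054, -0.0037]
[ 0.5217 -0.1008  0.1076] [-0.0922, -0.0235, -0.0468] [-0.0048, -0.0054, -0.0037]
```

Request:
step_arm:
  targets:
    - {"travel":[-0.013,-0.004,-0.006],"angular":[0,0,0],"gripper":0}
    - {"travel":[-0.0265,-0.005,-0.013],"angular":[0,0,0],"gripper":0}
    - {"travel":[-0.041,0,-0.02],"angular":[0,0,0],"gripper":0}
    - {"travel":[-0.055,0.002,-0.027],"angular":[0,0,0],"gripper":0}
    - {"travel":[-0.066,0,-0.033],"angular":[0,0,0],"gripper":0}
    - {"travel":[-0.077,-0.006,-0.038],"angular":[0,0,0],"gripper":0}
    - {"travel":[-0.09,-0.013,-0.045],"angular":[0,0,0],"gripper":0}
    - {"travel":[-0.092,-0.02,-0.046],"angular":[0,0,0],"gripper":0}
    - {"travel":[-0.092,-0.025,-0.046],"angular":[0,0,0],"gripper":0}
    - {"travel":[-0.092,-0.025,-0.046],"angular":[0,0,0],"gripper":0}

```text
t: 5.5
tool_pos: [0.521, -0.103, 0.1096]
tool_rot: [0.023, 2.676, 0.001]
contact_force: [-11.3, 5.5, 8.7]
opening: -0.0
grip_force: 8.6
```

```bash
python3 p.py '(F(-30,-74,8),27),(F(-30,-74,75),27),(F(0,-1,90),27),(F(-20,-1,200),27)'
```

```text
at [ 0.521  -0.103   0.1096] face [-29.7 -86.2   9.1] F [-11.3   5.5   8.7] open -0.0 grip 8.6 t 5.5
[ 0.5214 -0.0908  0.1085] [0.0007, 0.0204, -0.0019] [-0.0059, -0.0076, -0.0022]
[ 0.491  -0.0903  0.1682] [-0.05, 0.0212, 0.0976] [-0.0059, -0.0076, -0.0022]
[ 0.5122 -0.0177  0.1952] [-0.0146, 0.1422, 0.1426] [-0.0059, -0.0076, -0.0022]
[ 0.4445 -0.0164  0.2841] [-0.1275, 0.1444, 0.2908] [-0.0059, -0.0076, -0.0022]
```

Request:
step_arm:
  targets:
    - {"travel":[0,0.02,-0.001],"angular":[0,0,0],"gripper":0}
    - {"travel":[-0.025,0.021,0.05],"angular":[0,0,0],"gripper":0}
    - {"travel":[-0.05,0.021,0.1],"angular":[0,0,0],"gripper":0}
    - {"travel":[-0.06,0.06,0.16],"angular":[0,0,0],"gripper":0.5}
    - {"travel":[-0.09,0.1,0.21],"angular":[0,0,0],"gripper":0.5}
    - {"travel":[-0.11,0.144,0.26],"angular":[0,0,0],"gripper":0.5}
    - {"travel":[-0.1275,0.144,0.29],"angular":[0,0,0],"gripper":0.5}
    - {"travel":[-0.1275,0.144,0.29],"angular":[0,0,0],"gripper":0.5}
    - {"travel":[-0.1275,0.144,0.29],"angular":[0,0,0],"gripper":0.5}

```text
t: 6.4
tool_pos: [0.4465, -0.0176, 0.284]
tool_rot: [0.024, 2.671, -0.004]
contact_force: [0.4, -0.2, -1.4]
opening: 0.0424
grip_force: 0.0
```

```bash
python3 - <<'E'
from h import *
from station import ctrl
d=ctrl.get_image("wrist");pickle.dump(d,open("pics/w1.pkl","wb"))
h=np.load("h.npy");im=d["img"][:,:,::-1].copy()
for p in [(0,.107,.016),(0,-.107,.016),(.067,.087,0),(.067,-.087,0),(-.067,.087,0),(-.067,-.087,0),(.042,0,.04),(-.042,0,.04)]:
    u=proj(face(p,h),d)[0];cv2.circle(im,tuple(int(round(x)) for x in u),3,(0,0,255),-1)
cv2.imwrite("pics/w1.png",im)
E
python3 p.py '(F(0,0,75),27),(F(0,0,15),27)'
```

```text
at [ 0.4463 -0.0176  0.2829] face [-18.9  -2.2 198. ] F [ 0.   0.1 -0.3] open 0.0431 grip 0.0 t 6.45
[ 0.519  -0.0168  0.1818] [0.1212, 0.0014, -0.1684] [-0.0029, -0.0034, 0.0002]
[ 0.5463 -0.0173  0.1284] [0.1667, 0.0006, -0.2574] [-0.0029, -0.0034, 0.0002]
```

View pics/w1.png

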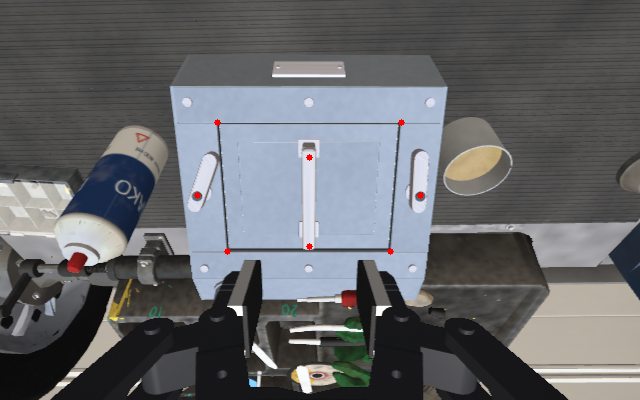

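The overlay matches. The left button is fully aside, with its bar upright at (419,175). The right bar at (205,178) still leans towards the panel, so I'll measure its angle.

```bash
python3 - <<'E'
from h import *
d=pickle.load(open("pics/w1.pkl","rb"));h=np.load("h.npy")
for t in (1,1.1,1.2,1.3,1.4): print(t,proj([face((-.037*np.sin(t),-.107+.037*np.cos(t),.016),h),face((-.044*np.sin(t),-.107+.044*np.cos(t),.016),h)],d).round(1).tolist())
im=d["img"][:,:,::-1];cv2.imwrite("pics/w1c.png",cv2.resize(im[140:225,170:250],None,fx=6,fy=6,interpolation=cv2.INTER_CUBIC))
E
python3 p.py '(F(-29,-68,80),27),(F(-29,-68,9),27),(F(-29,-86,9),27),(F(-29,-88,9),27)'
```

```text
1 [[215.5, 163.3], [219.1, 157.0]]
1.1 [[211.9, 161.3], [214.7, 154.7]]
1.2 [[208.1, 159.7], [210.2, 152.8]]
1.3 [[204.2, 158.5], [205.6, 151.3]]
1.4 [[200.3, 157.6], [200.8, 150.2]]
at [ 0.4463 -0.0176  0.2829] face [-18.9  -2.2 198. ] F [ 0.   0.1 -0.3] open 0.0431 grip 0.0 t 6.45
[ 0.4897 -0.0843  0.1731] [0.0723, -0.1111, -0.1829] [-0.0029, -0.0034, 0.0002]
[ 0.5219 -0.0848  0.1099] [0.126, -0.1119, -0.2883] [-0.0029, -0.0034, 0.0002]
[ 0.5216 -0.1028  0.1099] [0.1255, -0.1419, -0.2883] [-0.0029, -0.0034, 0.0002]
[ 0.5216 -0.1048  0.1099] [0.1255, -0.1453, -0.2883] [-0.0029, -0.0034, 0.0002]
```

View pics/w1c.png

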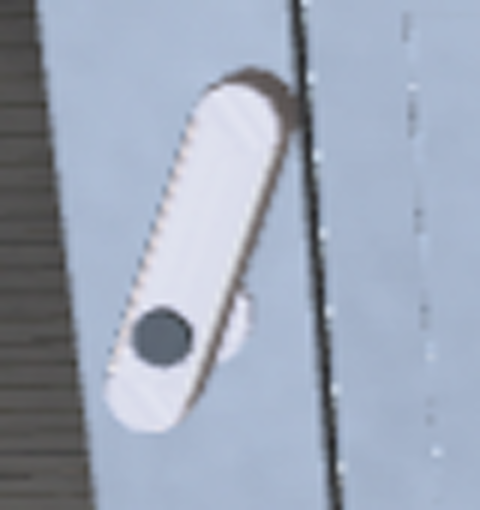

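The right button measures about 1.15 rad, so the fast retreat seems to have dragged it back from its stop. I'll push again gently and then lift straight off along n.

Request:
step_arm:
  targets:
    - {"travel":[0.03,-0.05,-0.06],"angular":[0,0,0],"gripper":0}
    - {"travel":[0.055,-0.095,-0.12],"angular":[0,0,0],"gripper":0}
    - {"travel":[0.072,-0.105,-0.18],"angular":[0,0,0],"gripper":0}
    - {"travel":[0.072,-0.107,-0.182],"angular":[0,0,0],"gripper":0}
    - {"travel":[0.09,-0.107,-0.217],"angular":[0,0,0],"gripper":0}
    - {"travel":[0.11,-0.107,-0.256],"angular":[0,0,0],"gripper":0}
    - {"travel":[0.125,-0.107,-0.286],"angular":[0,0,0],"gripper":0}
    - {"travel":[0.125,-0.107,-0.286],"angular":[0,0,0],"gripper":0}
    - {"travel":[0.125,-0.107,-0.286],"angular":[0,0,0],"gripper":0}

```text
t: 7.35
tool_pos: [0.5215, -0.0813, 0.1135]
tool_rot: [0.023, 2.671, -0.003]
contact_force: [0.7, 0.5, 0.3]
opening: -0.0001
grip_force: 0.0
```

```bash
python3 p.py '(F(-29,-72,9),27),(F(-29,-80,9),27),(F(-29,-82,9),27),(F(-29,-82,60),27)'
```

```text
at [ 0.5215 -0.0813  0.1135] face [-27.8 -64.5  12.5] F [0.7 0.5 0.3] open -0.0001 grip 0.0 t 7.35
[ 0.5219 -0.0888  0.1099] [0.0007, -0.0125, -0.006] [-0.0027, -0.0008, -0.0012]
[ 0.5217 -0.0968  0.1099] [0.0004, -0.0259, -0.006] [-0.0027, -0.0008, -0.0012]
[ 0.5217 -0.0988  0.1099] [0.0004, -0.0292, -0.006] [-0.0027, -0.0008, -0.0012]
[ 0.4985 -0.0984  0.1553] [-0.0383, -0.0285, 0.0697] [-0.0027, -0.0008, -0.0012]
```

Request:
step_arm:
  targets:
    - {"travel":[0,-0.007,-0.005],"angular":[0,0,0],"gripper":0}
    - {"travel":[0,-0.014,-0.005],"angular":[0,0,0],"gripper":0}
    - {"travel":[0,-0.02,-0.005],"angular":[0,0,0],"gripper":0}
    - {"travel":[0,-0.025,-0.005],"angular":[0,0,0],"gripper":0}
    - {"travel":[0,-0.028,-0.005],"angular":[0,0,0],"gripper":0}
    - {"travel":[0,-0.028,-0.005],"angular":[0,0,0],"gripper":0}
    - {"travel":[0,-0.028,-0.005],"angular":[0,0,0],"gripper":0}

```text
t: 8.05
tool_pos: [0.5217, -0.0983, 0.1104]
tool_rot: [0.023, 2.67, -0.003]
contact_force: [0.7, -0.9, 0.2]
opening: 0.0
grip_force: 0.3
```

```bash
python3 p.py '(F(-29,-82,60),27),(F(-29,-79,60),27),(F(0,0,150),27)'
```

```text
at [ 0.5217 -0.0983  0.1104] face [-28.8 -81.4   9.5] F [ 0.7 -0.9  0.2] open 0.0 grip 0.3 t 8.05
[ 0.4985 -0.0984  0.1553] [-0.0386, -0.0002, 0.0748] [-0.002, 0.0004, -0.0009]
[ 0.4986 -0.0954  0.1553] [-0.0384, 0.0048, 0.0748] [-0.002, 0.0004, -0.0009]
[ 0.485  -0.0162  0.2487] [-0.0611, 0.1368, 0.2304] [-0.002, 0.0004, -0.0009]
```

Request:
step_arm:
  targets:
    - {"travel":[0,0.003,0.003],"angular":[0,0,0],"gripper":0}
    - {"travel":[-0.01,0.004,0.025],"angular":[0,0,0],"gripper":0}
    - {"travel":[-0.025,0.005,0.05],"angular":[0,0,0],"gripper":0}
    - {"travel":[-0.04,0.01,0.1],"angular":[0,0,0],"gripper":0.5}
    - {"travel":[-0.05,0.06,0.16],"angular":[0,0,0],"gripper":0.5}
    - {"travel":[-0.06,0.11,0.21],"angular":[0,0,0],"gripper":0.5}
    - {"travel":[-0.061,0.137,0.23],"angular":[0,0,0],"gripper":0.5}
    - {"travel":[-0.061,0.137,0.23],"angular":[0,0,0],"gripper":0.5}
    - {"travel":[-0.061,0.137,0.23],"angular":[0,0,0],"gripper":0.5}

```text
t: 8.95
tool_pos: [0.4849, -0.0157, 0.248]
tool_rot: [0.022, 2.67, -0.003]
contact_force: [-1.2, -0.4, -1.1]
opening: 0.0426
grip_force: 0.0
```

```bash
python3 - <<'E'
from h import *
from station import ctrl
d=ctrl.get_image("wrist");pickle.dump(d,open("pics/w2.pkl","wb"))
h=np.load("h.npy");im=d["img"][:,:,::-1].copy()
for t in (1.2,1.4,1.57):
    u=proj(face((-.037*np.sin(t),-.107+.037*np.cos(t),.016),h),d)[0];print(t,u);im[int(round(u[1])),int(round(u[0]))]=(0,0,255)
cv2.imwrite("pics/w2.png",im)
E
python3 p.py '(F(0,0,75),27),(F(0,0,15),27)'
```

```text
1.2 [185.68210032 149.4930107 ]
1.4 [176.25824481 146.94550393]
1.57 [168.12713205 146.23902951]
at [ 0.4846 -0.0161  0.2469] face [ -1.1   0.  148.6] F [ 0.5  0.1 -0.3] open 0.0429 grip 0.0 t 9.0
[ 0.519  -0.0168  0.1818] [0.0574, -0.0011, -0.1085] [-0.0024, -0.0023, -0.0012]
[ 0.5463 -0.0173  0.1284] [0.1029, -0.0019, -0.1975] [-0.0024, -0.0023, -0.0012]
```

View pics/w2.png

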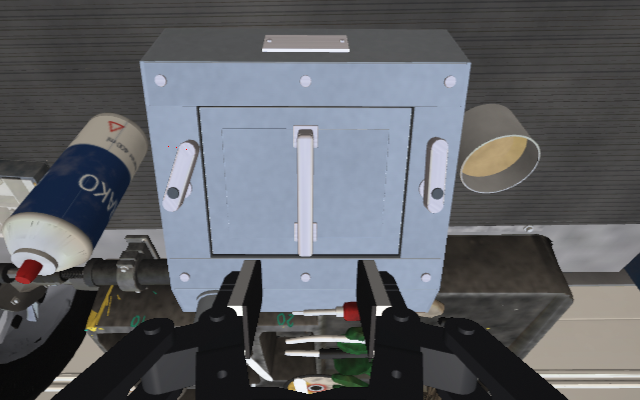

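The tip sits at (187,150), so the right button is still at about 1.17 rad. The earlier push rode high, at 9 mm. I'll push deeper this time and measure the angle by rectifying the image.

```bash
cat >>h.py <<'E'
def bars(d,h,name=None):
    # rectify plane 16 mm above face, 0.5 mm/px, around each pivot
    out=[]
    for sy in (1,-1):
        c=[(.06,sy*.107+.06),(.06,sy*.107-.06),(-.06,sy*.107-.06),(-.06,sy*.107+.06)]
        src=proj([face((x,y,.016),h) for x,y in c],d).astype(np.float32)
        M=cv2.getPerspectiveTransform(src,np.float32([(0,0),(240,0),(240,240),(0,240)]))
        g=cv2.warpPerspective(d["img"],M,(240,240));out.append(g)
        f=g.astype(int);m=((f.min(2)>175)&(f.max(2)-f.min(2)<32)).astype(np.uint8)
        n,l,st,ce=cv2.connectedComponentsWithStats(m)
        k=max((k for k in range(1,n) if abs(ce[k]-120).max()<50),key=lambda k:st[k,4],default=None)
        if k is None: print(sy,"none");continue
        v,u=np.nonzero(l==k);(cx,cy),(w,hh),a=cv2.minAreaRect(np.column_stack([u,v]).astype(np.float32))
        vx,vy=(np.array([cx,cy])-120)*.5  # mm: centre offset, x right(-y), y down(-x)
        print("left" if sy>0 else "right","centre",vx,vy,"size",w/2,hh/2,"angle from inward: %.2f"%np.arctan2(vy,sy*vx))
    if name: cv2.imwrite(name,np.hstack(out)[:,:,::-1])
E
python3 - <<'E'
from h import *
h=np.load("h.npy")
for n in("w1","w2"): bars(pickle.load(open(f"pics/{n}.pkl","rb")),h)
d=pickle.load(open("pics/top0.pkl","rb"));print("can top",ray((388,176),d,.19))
E
python3 p.py '(F(-29,-62,80),27),(F(-29,-62,5),27),(F(-29,-86,5),27)'
```

```text
left centre 1.0930023193359375 12.483924865722656 size 60.19171905517578 14.249978065490723 angle from inward: 1.48
right centre -4.407745361328125 11.683853149414062 size 14.115524291992188 60.805328369140625 angle from inward: 1.21
left centre 1.3922004699707031 12.494598388671875 size 60.089599609375 13.370109558105469 angle from inward: 1.46
right centre -4.586536407470703 11.817306518554688 size 13.299047470092773 60.26725387573242 angle from inward: 1.20
can top [ 0.57056476 -0.22130547  0.19      ]
at [ 0.4846 -0.0161  0.2469] face [ -1.1   0.  148.6] F [ 0.5  0.1 -0.3] open 0.0429 grip 0.0 t 9.0
[ 0.4898 -0.0783  0.1731] [0.0087, -0.1036, -0.123] [-0.0024, -0.0023, -0.0012]
[ 0.5239 -0.0789  0.1063] [0.0655, -0.1046, -0.2344] [-0.0024, -0.0023, -0.0012]
[ 0.5234 -0.1029  0.1063] [0.0647, -0.1446, -0.2344] [-0.0024, -0.0023, -0.0012]
```

Request:
step_arm:
  targets:
    - {"travel":[0.004,-0.07,-0.06],"angular":[0,0,0],"gripper":0}
    - {"travel":[0.009,-0.103,-0.12],"angular":[0,0,0],"gripper":0}
    - {"travel":[0.009,-0.103,-0.123],"angular":[0,0,0],"gripper":0}
    - {"travel":[0.03,-0.104,-0.165],"angular":[0,0,0],"gripper":0}
    - {"travel":[0.05,-0.104,-0.205],"angular":[0,0,0],"gripper":0}
    - {"travel":[0.065,-0.104,-0.234],"angular":[0,0,0],"gripper":0}
    - {"travel":[0.065,-0.104,-0.234],"angular":[0,0,0],"gripper":0}
    - {"travel":[0.065,-0.104,-0.234],"angular":[0,0,0],"gripper":0}

```text
t: 9.8
tool_pos: [0.5237, -0.0784, 0.1076]
tool_rot: [0.024, 2.671, -0.002]
contact_force: [0.3, -0.2, -0.6]
opening: 0.0002
grip_force: 0.0
```

```bash
python3 p.py '(F(-29,-78,5),27),(F(-29,-86,5),27),(F(-29,-88,5),27)'
```

```text
at [ 0.5237 -0.0784  0.1076] face [-28.5 -61.6   6.3] F [ 0.3 -0.2 -0.6] open 0.0002 grip 0.0 t 9.8
[ 0.5236 -0.0949  0.1063] [-0.0002, -0.0275, -0.0022] [-0.0031, -0.0014, -0.0005]
[ 0.5234 -0.1029  0.1063] [-0.0005, -0.0408, -0.0022] [-0.0031, -0.0014, -0.0005]
[ 0.5234 -0.1049  0.1063] [-0.0005, -0.0441, -0.0022] [-0.0031, -0.0014, -0.0005]
```

Request:
step_arm:
  targets:
    - {"travel":[0,-0.01,-0.001],"angular":[0,0,0],"gripper":0}
    - {"travel":[0,-0.02,-0.001],"angular":[0,0,0],"gripper":0}
    - {"travel":[0,-0.026,-0.001],"angular":[0,0,0],"gripper":0}
    - {"travel":[0,-0.031,-0.001],"angular":[0,0,0],"gripper":0}
    - {"travel":[0,-0.036,-0.001],"angular":[0,0,0],"gripper":0}
    - {"travel":[0,-0.036,-0.001],"angular":[0,0,0],"gripper":0}

```text
t: 10.4
tool_pos: [0.5238, -0.1002, 0.1072]
tool_rot: [0.024, 2.67, -0.003]
contact_force: [-2.0, 2.5, 0.7]
opening: 0.0003
grip_force: 1.1
```

```bash
python3 - <<'E'
from h import *
from station import ctrl
d=ctrl.get_image("wrist");pickle.dump(d,open("pics/w3.pkl","wb"));bars(d,np.load("h.npy"),"pics/b3.png")
print(ctrl.get_obs()["wrist_torque"])
E
python3 p.py '(F(-29,-86,5),27),(F(-29,-90,5),27)'
```

```text
1 none
right centre -21.25 18.25 size 4.5 4.5 angle from inward: 0.71
[0.25769486 0.34730743 0.16001814]
at [ 0.5239 -0.1001  0.1073] face [-28.1 -83.3   5.7] F [-1.   1.2  0.2] open 0.0001 grip 0.8 t 10.45
[ 0.5234 -0.1029  0.1063] [-0.0009, -0.0046, -0.0017] [-0.0021, 0.0003, -0.0006]
[ 0.5234 -0.1069  0.1063] [-0.0009, -0.0113, -0.0017] [-0.0021, 0.0003, -0.0006]
```

Request:
step_arm:
  targets:
    - {"travel":[0,-0.004,0],"angular":[0,0,0],"gripper":0}
    - {"travel":[0,-0.008,0],"angular":[0,0,0],"gripper":0}
    - {"travel":[0,-0.011,0],"angular":[0,0,0],"gripper":0}
    - {"travel":[0,-0.011,0],"angular":[0,0,0],"gripper":0}

```text
t: 10.85
tool_pos: [0.5238, -0.1067, 0.1071]
tool_rot: [0.024, 2.671, -0.003]
contact_force: [-2.1, 3.0, 0.5]
opening: -0.0
grip_force: 1.2
```

```bash
python3 p.py '(F(-29,-86,5),27),(F(-29,-75,65),27),(F(0,0,150),27)'
```

```text
at [ 0.5238 -0.1067  0.1071] face [-28.2 -89.8   5.5] F [-2.1  3.   0.5] open -0.0 grip 1.2 t 10.85
[ 0.5234 -0.1029  0.1063] [-0.0007, 0.0063, -0.0013] [-0.0025, -0.0004, -0.0009]
[ 0.4964 -0.0914  0.1597] [-0.0457, 0.0254, 0.0877] [-0.0025, -0.0004, -0.0009]
[ 0.485  -0.0162  0.2487] [-0.0647, 0.1508, 0.236] [-0.0025, -0.0004, -0.0009]
```

Request:
step_arm:
  targets:
    - {"travel":[0,0.005,0],"angular":[0,0,0],"gripper":0}
    - {"travel":[0,0.012,0],"angular":[0,0,0],"gripper":0}
    - {"travel":[-0.02,0.018,0.04],"angular":[0,0,0],"gripper":0}
    - {"travel":[-0.04,0.02,0.08],"angular":[0,0,0],"gripper":0}
    - {"travel":[-0.05,0.07,0.14],"angular":[0,0,0],"gripper":0.5}
    - {"travel":[-0.06,0.12,0.2],"angular":[0,0,0],"gripper":0.5}
    - {"travel":[-0.065,0.15,0.236],"angular":[0,0,0],"gripper":0.5}
    - {"travel":[-0.065,0.15,0.236],"angular":[0,0,0],"gripper":0.5}
    - {"travel":[-0.065,0.15,0.236],"angular":[0,0,0],"gripper":0.5}

```text
t: 11.75
tool_pos: [0.4853, -0.0164, 0.2495]
tool_rot: [0.021, 2.668, -0.004]
contact_force: [0.1, -0.7, -0.0]
opening: 0.043
grip_force: 0.0
```

```bash
python3 - <<'E'
from h import *
from station import ctrl
d=ctrl.get_image("wrist");pickle.dump(d,open("pics/w4.pkl","wb"));bars(d,np.load("h.npy"))
E
python3 p.py '(F(0,0,75),27),(F(0,0,15),27)'
```

```text
left centre 1.29339599609375 12.498115539550781 size 60.13883972167969 13.270071983337402 angle from inward: 1.47
right centre 0.40166473388671875 12.509063720703125 size 60.03855514526367 12.922758102416992 angle from inward: 1.60
at [ 0.4848 -0.0167  0.2479] face [ -0.5  -0.5 149.4] F [-0.   0.1 -1.6] open 0.0427 grip 0.0 t 11.8
[ 0.519  -0.0168  0.1818] [0.057, -0.0002, -0.1102] [-0.0019, -0.001, -0.0012]
[ 0.5463 -0.0173  0.1284] [0.1025, -0.001, -0.1992] [-0.0019, -0.001, -0.0012]
```

Both buttons are clear now, left at 1.47 and right at 1.60. Next is the handle.

Request:
step_arm:
  targets:
    - {"travel":[0.03,0,-0.055],"angular":[0,0,0],"gripper":0.5}
    - {"travel":[0.057,-0.001,-0.11],"angular":[0,0,0],"gripper":0.5}
    - {"travel":[0.075,-0.001,-0.145],"angular":[0,0,0],"gripper":0.5}
    - {"travel":[0.09,-0.001,-0.175],"angular":[0,0,0],"gripper":0.5}
    - {"travel":[0.1025,-0.001,-0.199],"angular":[0,0,0],"gripper":0.5}
    - {"travel":[0.1025,-0.001,-0.199],"angular":[0,0,0],"gripper":0.5}
    - {"travel":[0.1025,-0.001,-0.199],"angular":[0,0,0],"gripper":0.5}

```text
t: 12.5
tool_pos: [0.5455, -0.0177, 0.1277]
tool_rot: [0.025, 2.673, -0.003]
contact_force: [-0.3, 0.7, 0.5]
opening: 0.0427
grip_force: 0.0
```

```bash
python3 p.py '(F(0,0,15),27)'
```

```text
at [ 0.5455 -0.0177  0.1277] face [-0.9 -0.4 14.8] F [-0.3  0.7  0.5] open 0.0427 grip 0.0 t 12.5
[ 0.5463 -0.0173  0.1284] [0.0013, 0.0006, 0.0011] [-0.003, -0.0039, 0.0004]
```

Request:
step_arm:
  targets:
    - {"travel":[0,0,0],"angular":[0,0,0],"gripper":0.25}
    - {"travel":[0,0,0],"angular":[0,0,0],"gripper":0}
    - {"travel":[0,0,0],"angular":[0,0,0],"gripper":0}
    - {"travel":[0,0,0],"angular":[0,0,0],"gripper":0}
    - {"travel":[0,0,0],"angular":[0,0,0],"gripper":0}
    - {"travel":[0,0,0],"angular":[0,0,0],"gripper":0}
    - {"travel":[0,0,0],"angular":[0,0,0],"gripper":0}
  squeeze: 60

```text
t: 13.2
tool_pos: [0.5468, -0.0177, 0.1309]
tool_rot: [0.023, 2.669, -0.005]
contact_force: [-7.1, -2.8, 4.8]
opening: 0.0109
grip_force: 59.5
```

```bash
python3 p.py '(F(0,0,30),27),(F(0,0,80),27),(F(-20,0,180),27),(W(330,378,200),0),(W(330,378,21),0)'
```

```text
at [ 0.5468 -0.0177  0.1309] face [ 1.6 -0.4 17. ] F [-7.1 -2.8  4.8] open 0.0109 grip 59.5 t 13.2
[ 0.5395 -0.0171  0.1417] [-0.0122, 0.001, 0.0181] [-0.0005, 0.0018, -0.001]
[ 0.5168 -0.0167  0.1863] [-0.05, 0.0016, 0.0924] [-0.0005, 0.0018, -0.001]
[ 0.4536 -0.0156  0.2663] [-0.1553, 0.0035, 0.2257] [-0.0005, 0.0018, -0.001]
[0.33  0.378 0.2  ] [-0.3613, 0.6595, 0.1152] [0.01, 0.6017, -0.0009]
[0.33  0.378 0.021] [-0.3613, 0.6595, -0.1831] [0.01, 0.6017, -0.0009]
```

Request:
step_arm:
  targets:
    - {"travel":[-0.003,0,0.006],"angular":[0,0,0],"gripper":0}
    - {"travel":[-0.009,0,0.017],"angular":[0,0,0],"gripper":0}
    - {"travel":[-0.016,0,0.032],"angular":[0,0,0],"gripper":0}
    - {"travel":[-0.03,0,0.06],"angular":[0,0,0],"gripper":0}
    - {"travel":[-0.05,0,0.1],"angular":[0,0,0],"gripper":0}
    - {"travel":[-0.07,0,0.15],"angular":[0,0,0],"gripper":0}
    - {"travel":[-0.1,0,0.2],"angular":[0,0,0],"gripper":0}
    - {"travel":[-0.14,0,0.26],"angular":[0,0,0],"gripper":0}
    - {"travel":[-0.14,0,0.26],"angular":[0,0,0],"gripper":0}
    - {"travel":[-0.14,0,0.26],"angular":[0,0,0],"gripper":0}

```text
t: 14.2
tool_pos: [0.4622, -0.0171, 0.2868]
tool_rot: [0.023, 2.668, -0.004]
contact_force: [-0.4, -0.1, -3.6]
opening: 0.011
grip_force: 59.0
```

```bash
python3 - <<'E'
from h import *
from station import ctrl
d=ctrl.get_image("wrist");s=ctrl.get_image("side");pickle.dump(d,open("pics/w5.pkl","wb"))
a=cv2.resize(s["img"][100:260,220:420],(480,384),interpolation=cv2.INTER_CUBIC);b=cv2.resize(d["img"],(320,200))
b=np.vstack([b,np.zeros((184,320,3),np.uint8)])
cv2.imwrite("pics/c5.png",np.hstack([a,b])[:,:,::-1])
E
python3 p.py '(W(330,378,250),0),(W(330,378,22),0)'
```

```text
at [ 0.4618 -0.0168  0.2832] face [ -5.   -1.1 191.4] F [-0.5 -0.3 -3.1] open 0.0105 grip 59.0 t 14.3
[0.33  0.378 0.25 ] [-0.2196, 0.6581, -0.0554] [0.007, 0.5955, -0.0006]
[0.33  0.378 0.022] [-0.2196, 0.6581, -0.4354] [0.007, 0.5955, -0.0006]
```

View pics/c5.png

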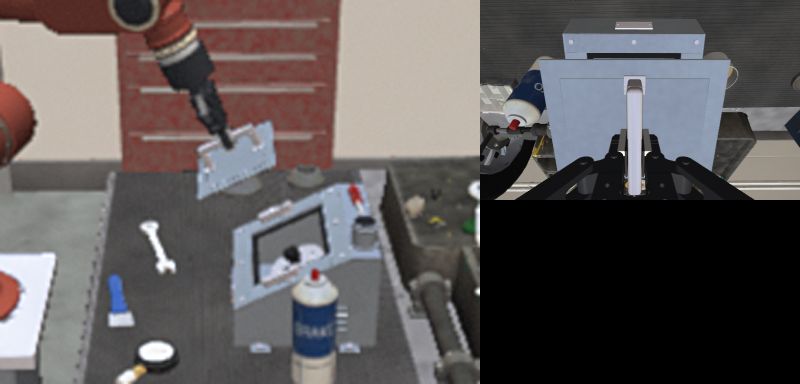

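The side view shows the panel held square in the gripper at about (235,160) in the crop, and the open housing shows the cap's black knob. I'll carry the panel to free mat at front-left.

Request:
step_arm:
  targets:
    - {"travel":[-0.02,0.03,0],"angular":[0,0.03,0],"gripper":0}
    - {"travel":[-0.04,0.09,0],"angular":[0,0.1,0],"gripper":0}
    - {"travel":[-0.065,0.16,0],"angular":[0,0.18,0],"gripper":0}
    - {"travel":[-0.09,0.23,0],"angular":[0,0.26,0],"gripper":0}
    - {"travel":[-0.115,0.3,0],"angular":[0,0.34,0],"gripper":0}
    - {"travel":[-0.14,0.37,0],"angular":[0,0.42,0],"gripper":0}
    - {"travel":[-0.165,0.44,-0.01],"angular":[0,0.5,0],"gripper":0}
    - {"travel":[-0.19,0.51,-0.02],"angular":[0,0.56,0],"gripper":0}
    - {"travel":[-0.205,0.58,-0.04],"angular":[0.005,0.595,0],"gripper":0}
    - {"travel":[-0.22,0.64,-0.055],"angular":[0.005,0.595,0],"gripper":0}

```text
t: 15.3
tool_pos: [0.3294, 0.3686, 0.2488]
tool_rot: [-0.025, -3.141, 0.008]
contact_force: [0.6, -0.1, -2.2]
opening: 0.0109
grip_force: 59.1
```

Request:
step_arm:
  targets:
    - {"travel":[0,0.018,-0.05],"angular":[0,0,0],"gripper":0}
    - {"travel":[0,0.018,-0.1],"angular":[0,0,0],"gripper":0}
    - {"travel":[0,0.018,-0.16],"angular":[0,0,0],"gripper":0}
    - {"travel":[0,0.018,-0.22],"angular":[0,0,0],"gripper":0}
    - {"travel":[0,0.018,-0.26],"angular":[0,0,0],"gripper":0}
    - {"travel":[0,0.018,-0.28],"angular":[0,0,0],"gripper":0}
    - {"travel":[0,0.018,-0.28],"angular":[0,0,0],"gripper":0}
    - {"travel":[0,0.018,-0.28],"angular":[0,0,0],"gripper":0}

```text
t: 16.1
tool_pos: [0.3309, 0.378, 0.0849]
tool_rot: [0.026, 3.137, -0.003]
contact_force: [0.5, -0.1, -2.6]
opening: 0.0109
grip_force: 59.2
```

```bash
python3 p.py '(W(330,378,32),0),(W(330,378,22),0)'
```

```text
at [0.3309 0.378  0.0849] face [-218.   391.3   77.2] F [ 0.5 -0.1 -2.6] open 0.0109 grip 59.2 t 16.1
[0.33  0.378 0.032] [-0.0014, 0.0, -0.0881] [0.0028, 0.0055, -0.0014]
[0.33  0.378 0.022] [-0.0014, 0.0, -0.1048] [0.0028, 0.0055, -0.0014]
```

Request:
step_arm:
  targets:
    - {"travel":[0,0,-0.04],"angular":[0.003,0.005,0],"gripper":0}
    - {"travel":[0,0,-0.07],"angular":[0.003,0.005,0],"gripper":0}
    - {"travel":[0,0,-0.088],"angular":[0.003,0.005,0],"gripper":0}
    - {"travel":[0,0,-0.092],"angular":[0.003,0.005,0],"gripper":0}
    - {"travel":[0,0,-0.096],"angular":[0.003,0.005,0],"gripper":0}
    - {"travel":[0,0,-0.1],"angular":[0.003,0.005,0],"gripper":0}
    - {"travel":[0,0,-0.1],"angular":[0.003,0.005,0],"gripper":0}
    - {"travel":[0,0,-0.1],"angular":[0.003,0.005,0],"gripper":0}

```text
t: 16.9
tool_pos: [0.3309, 0.378, 0.0252]
tool_rot: [0.027, 3.14, 0.001]
contact_force: [-0.4, -0.2, -2.6]
opening: 0.0107
grip_force: 59.2
```

```bash
python3 p.py '(W(330,378,22),0)'
```

```text
at [0.3309 0.378  0.0252] face [-245.   391.3   24. ] F [-0.4 -0.2 -2.6] open 0.0107 grip 59.2 t 16.9
[0.33  0.378 0.022] [-0.0015, 0.0001, -0.0053] [-0.0008, 0.0013, -0.0013]
```

Request:
step_arm:
  targets:
    - {"travel":[0,0,-0.002],"angular":[0,0,0],"gripper":0}
    - {"travel":[0,0,-0.004],"angular":[0,0,0],"gripper":0}
    - {"travel":[0,0,-0.005],"angular":[0,0,0],"gripper":0}
    - {"travel":[0,0,-0.005],"angular":[0,0,0],"gripper":0}

```text
t: 17.3
tool_pos: [0.3306, 0.3777, 0.0221]
tool_rot: [0.027, 3.141, -0.0]
contact_force: [-1.7, -1.3, 2.1]
opening: 0.0109
grip_force: 60.0
```

Request:
step_arm:
  targets:
    - {"travel":[0,0,-0.001],"angular":[0,0,0],"gripper":0}
    - {"travel":[0,0,-0.001],"angular":[0,0,0],"gripper":0}
    - {"travel":[0,0,-0.001],"angular":[0,0,0],"gripper":0.2}
    - {"travel":[0,0,-0.001],"angular":[0,0,0],"gripper":0.4}
    - {"travel":[0,0,0],"angular":[0,0,0],"gripper":0.5}
    - {"travel":[0,0,0],"angular":[0,0,0],"gripper":0.5}
    - {"travel":[0,0,0],"angular":[0,0,0],"gripper":0.5}

```text
t: 18.0
tool_pos: [0.3306, 0.3777, 0.0216]
tool_rot: [0.027, 3.141, 0.0]
contact_force: [-0.2, -0.5, 0.2]
opening: 0.0426
grip_force: 0.0
```

Request:
step_arm:
  targets:
    - {"travel":[0,0,0.015],"angular":[0,0,0],"gripper":0.5}
    - {"travel":[0,0,0.04],"angular":[0,0,0],"gripper":0.5}
    - {"travel":[0,0,0.1],"angular":[0,0,0],"gripper":0.5}
    - {"travel":[0,0,0.18],"angular":[0,0,0],"gripper":0.5}
    - {"travel":[0,0,0.26],"angular":[0,0,0],"gripper":0.5}
    - {"travel":[0,0,0.34],"angular":[0,0,0],"gripper":0.5}
    - {"travel":[0,0,0.42],"angular":[0,0,0],"gripper":0.5}
    - {"travel":[0,0,0.42],"angular":[0,0,0],"gripper":0.5}

```text
t: 18.8
tool_pos: [0.3332, 0.38, 0.2838]
tool_rot: [0.026, 3.129, 0.017]
contact_force: [0.3, 0.7, 1.1]
opening: 0.0427
grip_force: 0.0
```

```bash
python3 p.py '(F(-20,0,200),27),(F(0,0,90),27)'
```

```text
at [0.3332 0.38   0.2838] face [-125.6  393.4  253.4] F [0.3 0.7 1.1] open 0.0427 grip 0.0 t 18.8
[ 0.4445 -0.0154  0.2841] [0.1854, -0.659, 0.0005] [-0.0235, -0.5839, -0.0045]
[ 0.5122 -0.0167  0.1952] [0.2983, -0.6611, -0.1477] [-0.0235, -0.5839, -0.0045]
```

Request:
step_arm:
  targets:
    - {"travel":[0.02,-0.07,0.01],"angular":[0,-0.07,0],"gripper":0.5}
    - {"travel":[0.04,-0.14,0.01],"angular":[0,-0.15,0],"gripper":0.5}
    - {"travel":[0.06,-0.21,0.01],"angular":[-0.005,-0.22,0],"gripper":0.5}
    - {"travel":[0.08,-0.28,0.01],"angular":[-0.005,-0.3,0],"gripper":0.5}
    - {"travel":[0.1,-0.35,0.01],"angular":[-0.01,-0.38,0],"gripper":0.5}
    - {"travel":[0.12,-0.42,0.01],"angular":[-0.01,-0.45,0],"gripper":0.5}
    - {"travel":[0.14,-0.5,0.01],"angular":[-0.015,-0.52,0],"gripper":0.5}
    - {"travel":[0.16,-0.57,0.01],"angular":[-0.02,-0.585,-0.005],"gripper":0.5}
    - {"travel":[0.18,-0.64,0.01],"angular":[-0.02,-0.585,-0.005],"gripper":0.5}
    - {"travel":[0.185,-0.66,0.005],"angular":[-0.02,-0.585,-0.005],"gripper":0.5}

```text
t: 19.8
tool_pos: [0.4415, -0.0223, 0.277]
tool_rot: [0.036, 2.68, -0.02]
contact_force: [0.2, 0.9, -0.1]
opening: 0.0426
grip_force: 0.0
```

Request:
step_arm:
  targets:
    - {"travel":[0,0,0],"angular":[0,0,0],"gripper":0.5}
    - {"travel":[0,0,0],"angular":[0,0,0],"gripper":0.5}
    - {"travel":[0,0,0],"angular":[0,0,0],"gripper":0.5}

```text
t: 20.1
tool_pos: [0.4415, -0.0173, 0.2768]
tool_rot: [0.026, 2.681, -0.015]
contact_force: [0.7, 0.3, 0.2]
opening: 0.0427
grip_force: 0.0
```

```bash
python3 - <<'E'
from h import *
from station import ctrl
h=np.load("h.npy")
d=ctrl.get_image("wrist");pickle.dump(d,open("pics/w6.pkl","wb"));im=d["img"][:,:,::-1].copy()
u=proj(face((0,0,-.012),h),d)[0];print("knob top expected",u)
t=ctrl.get_image("top");pickle.dump(t,open("pics/top6.pkl","wb"))
cv2.circle(im,tuple(int(round(x)) for x in u),2,(0,0,255),-1)
a=cv2.resize(im[80:300,180:460],(560,440));b=t["img"][180:290,165:245,::-1];b=cv2.resize(b,(240,330));b=np.vstack([b,np.zeros((110,240,3),np.uint8)])
cv2.imwrite("pics/c6.png",np.hstack([a,b]))
E
python3 p.py '(F(0,0,60),27),(F(0,0,-39),27)'
```

```text
knob top expected [310.2751279  197.71598941]
at [ 0.4415 -0.0172  0.2768] face [-25.9  -1.8 194.8] F [ 0.3 -0.4 -0.5] open 0.0428 grip 0.0 t 20.2
[ 0.5258 -0.0169  0.1685] [0.1404, 0.0004, -0.1805] [0.0084, -0.0142, 0.0029]
[ 0.5708 -0.0177  0.0803] [0.2154, -0.0009, -0.3275] [0.0084, -0.0142, 0.0029]
```

View pics/c6.png

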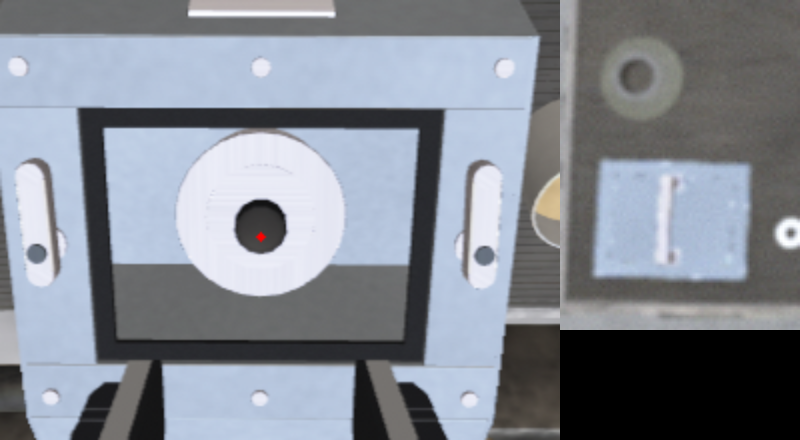

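The top view (right inset) shows the panel lying flat, handle up, on free mat. The knob is about 5 mm down-slope of centre, as the cap's play would allow, so I'll grasp at x = -4 mm.

```bash
python3 p.py '(F(-4,0,60),27),(F(-4,0,0),27),(F(-4,0,-39),27)'
```

```text
at [ 0.4415 -0.0172  0.2768] face [-25.9  -1.8 194.8] F [ 0.3 -0.4 -0.5] open 0.0428 grip 0.0 t 20.2
[ 0.5223 -0.0168  0.1666] [0.1346, 0.0006, -0.1837] [0.0084, -0.0142, 0.0029]
[ 0.5495 -0.0173  0.1132] [0.1799, -0.0002, -0.2727] [0.0084, -0.0142, 0.0029]
[ 0.5672 -0.0176  0.0784] [0.2094, -0.0007, -0.3307] [0.0084, -0.0142, 0.0029]
```

Request:
step_arm:
  targets:
    - {"travel":[0.05,0,-0.06],"angular":[0.004,-0.007,0],"gripper":0.55}
    - {"travel":[0.1,0,-0.12],"angular":[0.008,-0.014,0.003],"gripper":0.55}
    - {"travel":[0.1346,0,-0.1837],"angular":[0.008,-0.014,0.003],"gripper":0.55}
    - {"travel":[0.1346,0,-0.1837],"angular":[0.008,-0.014,0.003],"gripper":0.55}
    - {"travel":[0.1346,0,-0.1837],"angular":[0.008,-0.014,0.003],"gripper":0.55}
    - {"travel":[0.155,0,-0.225],"angular":[0.008,-0.014,0.003],"gripper":0.55}
    - {"travel":[0.17,0,-0.253],"angular":[0.008,-0.014,0.003],"gripper":0.55}
    - {"travel":[0.18,0,-0.2727],"angular":[0.008,-0.014,0.003],"gripper":0.55}
    - {"travel":[0.18,0,-0.2727],"angular":[0.008,-0.014,0.003],"gripper":0.55}

```text
t: 21.1
tool_pos: [0.5501, -0.0181, 0.1146]
tool_rot: [0.026, 2.669, -0.007]
contact_force: [-1.3, -0.1, 0.1]
opening: 0.0473
grip_force: 0.0
```

```bash
python3 p.py '(F(-4,0,-20),27),(F(-4,0,-38),27)'
```

```text
at [ 0.5501 -0.0181  0.1146] face [-2.8 -0.7  1. ] F [-1.3 -0.1  0.1] open 0.0473 grip 0.0 t 21.1
[ 0.5586 -0.0175  0.0954] [0.0142, 0.001, -0.032] [0.0009, 0.0019, 0.002]
[ 0.5668 -0.0176  0.0793] [0.0278, 0.0008, -0.0589] [0.0009, 0.0019, 0.002]
```

Request:
step_arm:
  targets:
    - {"travel":[0.007,0.001,-0.015],"angular":[0,0,0],"gripper":0.55}
    - {"travel":[0.014,0.001,-0.03],"angular":[0,0,0],"gripper":0.55}
    - {"travel":[0.021,0.001,-0.045],"angular":[0,0,0],"gripper":0.55}
    - {"travel":[0.027,0.001,-0.057],"angular":[0,0,0],"gripper":0.55}
    - {"travel":[0.027,0.001,-0.057],"angular":[0,0,0],"gripper":0.55}
    - {"travel":[0.027,0.001,-0.057],"angular":[0,0,0],"gripper":0.3}
    - {"travel":[0.027,0.001,-0.057],"angular":[0,0,0],"gripper":0}
    - {"travel":[0.027,0.001,-0.057],"angular":[0,0,0],"gripper":0}
    - {"travel":[0.027,0.001,-0.057],"angular":[0,0,0],"gripper":0}
    - {"travel":[0.027,0.001,-0.057],"angular":[0,0,0],"gripper":0}

```text
t: 22.1
tool_pos: [0.5661, -0.0181, 0.0793]
tool_rot: [0.027, 2.67, -0.008]
contact_force: [0.6, -3.6, -0.3]
opening: 0.0264
grip_force: 59.0
```

```bash
python3 p.py '(F(-4,0,-20),27),(F(-4,0,40),27),(F(-4,0,120),27)'
```

```text
at [ 0.5661 -0.0181  0.0793] face [ -4.6  -0.5 -37.7] F [ 0.6 -3.6 -0.3] open 0.0264 grip 59.0 t 22.1
[ 0.5586 -0.0175  0.0954] [-0.0125, 0.0011, 0.0268] [0.0014, 0.0009, 0.0031]
[ 0.5314 -0.017   0.1488] [-0.0579, 0.0019, 0.1158] [0.0014, 0.0009, 0.0031]
[ 0.495  -0.0163  0.2201] [-0.1185, 0.0031, 0.2347] [0.0014, 0.0009, 0.0031]
```

Request:
step_arm:
  targets:
    - {"travel":[-0.003,0,0.007],"angular":[0,0,0],"gripper":0}
    - {"travel":[-0.008,0,0.017],"angular":[0,0,0],"gripper":0}
    - {"travel":[-0.0145,0,0.03],"angular":[0,0,0],"gripper":0}
    - {"travel":[-0.027,0,0.055],"angular":[0,0,0],"gripper":0}
    - {"travel":[-0.04,0,0.08],"angular":[0,0,0],"gripper":0}
    - {"travel":[-0.058,0,0.116],"angular":[0,0,0],"gripper":0}
    - {"travel":[-0.083,0,0.165],"angular":[0,0,0],"gripper":0}
    - {"travel":[-0.118,0,0.234],"angular":[0,0,0],"gripper":0}
    - {"travel":[-0.15,0,0.28],"angular":[0,0,0],"gripper":0}
    - {"travel":[-0.15,0,0.28],"angular":[0,0,0],"gripper":0}

```text
t: 23.1
tool_pos: [0.4761, -0.0177, 0.2534]
tool_rot: [0.026, 2.661, -0.009]
contact_force: [1.2, -0.7, -1.6]
opening: 0.0261
grip_force: 59.6
```

```bash
python3 - <<'E'
from h import *
d=pickle.load(open("pics/top0.pkl","rb"))
print([ray(u,d,0).round(3) for u in ((238,240),(285,240),(240,195),(275,190),(262,189),(280,214))])
E
python3 p.py '(W(450,235,230),0),(W(450,235,14),0)'
```

```text
[array([0.372, 0.26 , 0.   ]), array([0.375, 0.1  , 0.   ]), array([0.527, 0.258, 0.   ]), array([0.546, 0.138, 0.   ]), array([0.549, 0.183, 0.   ]), array([0.463, 0.119, 0.   ])]
at [ 0.4761 -0.0177  0.2534] face [ -5.7  -1.7 158.2] F [ 1.2 -0.7 -1.6] open 0.0261 grip 59.6 t 23.1
[0.45  0.235 0.23 ] [-0.0436, 0.4212, -0.039] [0.0143, 0.6119, 0.002]
[0.45  0.235 0.014] [-0.0436, 0.4212, -0.399] [0.0143, 0.6119, 0.002]
```

Request:
step_arm:
  targets:
    - {"travel":[-0.02,0.03,0.02],"angular":[0,0.05,0],"gripper":0}
    - {"travel":[-0.03,0.09,0.03],"angular":[0.004,0.13,0],"gripper":0}
    - {"travel":[-0.035,0.15,0.03],"angular":[0.006,0.22,0],"gripper":0}
    - {"travel":[-0.04,0.21,0.03],"angular":[0.008,0.31,0],"gripper":0}
    - {"travel":[-0.045,0.27,0.02],"angular":[0.01,0.4,0],"gripper":0}
    - {"travel":[-0.048,0.33,0],"angular":[0.012,0.49,0],"gripper":0}
    - {"travel":[-0.05,0.38,-0.02],"angular":[0.014,0.56,0.002],"gripper":0}
    - {"travel":[-0.05,0.425,-0.04],"angular":[0.014,0.61,0.002],"gripper":0}
    - {"travel":[-0.05,0.425,-0.04],"angular":[0.014,0.61,0.002],"gripper":0}
    - {"travel":[-0.05,0.425,-0.04],"angular":[0.014,0.61,0.002],"gripper":0}

```text
t: 24.1
tool_pos: [0.4447, 0.2373, 0.2206]
tool_rot: [-0.027, -3.129, 0.0]
contact_force: [-0.7, -0.4, -2.2]
opening: 0.0262
grip_force: 59.9
```

Request:
step_arm:
  targets:
    - {"travel":[0,0,-0.06],"angular":[0,0,0],"gripper":0}
    - {"travel":[0,0,-0.12],"angular":[0,0,0],"gripper":0}
    - {"travel":[0,0,-0.18],"angular":[0,0,0],"gripper":0}
    - {"travel":[0,0,-0.24],"angular":[0,0,0],"gripper":0}
    - {"travel":[0,0,-0.29],"angular":[0,0,0],"gripper":0}
    - {"travel":[0,0,-0.31],"angular":[0,0,0],"gripper":0}
    - {"travel":[0,0,-0.31],"angular":[0,0,0],"gripper":0}
    - {"travel":[0,0,-0.31],"angular":[0,0,0],"gripper":0}

```text
t: 24.9
tool_pos: [0.4469, 0.2373, 0.0384]
tool_rot: [-0.03, -3.135, -0.004]
contact_force: [-0.2, -0.1, -1.6]
opening: 0.0263
grip_force: 60.1
```

```bash
python3 p.py '(W(446,238,20),0),(W(446,238,14),0)'
```

```text
at [0.4469 0.2373 0.0384] face [-133.4  252.7  -18. ] F [-0.2 -0.1 -1.6] open 0.0263 grip 60.1 t 24.9
[0.446 0.238 0.02 ] [-0.0016, 0.0012, -0.0307] [-0.003, -0.0076, 0.0019]
[0.446 0.238 0.014] [-0.0016, 0.0012, -0.0407] [-0.003, -0.0076, 0.0019]
```

Request:
step_arm:
  targets:
    - {"travel":[0,0,-0.015],"angular":[-0.003,-0.007,0.002],"gripper":0}
    - {"travel":[0,0,-0.027],"angular":[-0.003,-0.007,0.002],"gripper":0}
    - {"travel":[0,0,-0.033],"angular":[-0.003,-0.007,0.002],"gripper":0}
    - {"travel":[0,0,-0.037],"angular":[-0.003,-0.007,0.002],"gripper":0}
    - {"travel":[0,0,-0.037],"angular":[-0.003,-0.007,0.002],"gripper":0}
    - {"travel":[0,0,-0.037],"angular":[-0.003,-0.007,0.002],"gripper":0}

```text
t: 25.5
tool_pos: [0.4459, 0.2373, 0.0146]
tool_rot: [-0.027, -3.139, 0.001]
contact_force: [-0.5, 0.6, -3.0]
opening: 0.0261
grip_force: 60.1
```

Request:
step_arm:
  targets:
    - {"travel":[0,0,-0.0015],"angular":[0,0,0],"gripper":0}
    - {"travel":[0,0,-0.003],"angular":[0,0,0],"gripper":0}
    - {"travel":[0,0,-0.004],"angular":[0,0,0],"gripper":0}
    - {"travel":[0,0,-0.004],"angular":[0,0,0],"gripper":0}

```text
t: 25.9
tool_pos: [0.446, 0.2374, 0.0133]
tool_rot: [-0.027, -3.138, 0.002]
contact_force: [-4.0, -1.8, 5.8]
opening: 0.0261
grip_force: 60.9
```

Contact is made (+8 N). I'll release and retreat.

Request:
step_arm:
  targets:
    - {"travel":[0,0,0],"angular":[0,0,0],"gripper":0.4}
    - {"travel":[0,0,0],"angular":[0,0,0],"gripper":0.55}
    - {"travel":[0,0,0.001],"angular":[0,0,0],"gripper":0.6}
    - {"travel":[0,0,0.001],"angular":[0,0,0],"gripper":0.6}
    - {"travel":[0,0,0.02],"angular":[0,0,0],"gripper":0.6}
    - {"travel":[0,0,0.05],"angular":[0,0,0],"gripper":0.6}
    - {"travel":[0,0,0.12],"angular":[0,0,0],"gripper":0.6}
    - {"travel":[0,0,0.2],"angular":[0,0,0],"gripper":0.6}
    - {"travel":[0,0,0.28],"angular":[0,0,0],"gripper":0.6}
    - {"travel":[0,0,0.36],"angular":[0,0,0],"gripper":0.6}

```text
t: 26.9
tool_pos: [0.4454, 0.2371, 0.2311]
tool_rot: [-0.027, -3.14, 0.001]
contact_force: [0.0, -0.9, -0.5]
opening: 0.0511
grip_force: 0.0
```

Request:
step_arm:
  targets:
    - {"travel":[-0.07,0.05,0.02],"angular":[0,0,0],"gripper":0.6}
    - {"travel":[-0.13,0.1,0.03],"angular":[0,0,0],"gripper":0.6}
    - {"travel":[-0.18,0.16,0.03],"angular":[0,0,0],"gripper":0.6}
    - {"travel":[-0.2,0.22,0.03],"angular":[0,0,0],"gripper":0.6}
    - {"travel":[-0.22,0.28,0.03],"angular":[0,0,0],"gripper":0.6}
    - {"travel":[-0.24,0.35,0.03],"angular":[0,0,0],"gripper":0.6}
    - {"travel":[-0.26,0.42,0.03],"angular":[0,0,0],"gripper":0.6}
    - {"travel":[-0.27,0.48,0.03],"angular":[0,0,0],"gripper":0.6}
    - {"travel":[-0.27,0.48,0.03],"angular":[0,0,0],"gripper":0.6}
    - {"travel":[-0.27,0.48,0.03],"angular":[0,0,0],"gripper":0.6}

```text
t: 27.9
tool_pos: [0.2834, 0.5255, 0.2464]
tool_rot: [-0.025, -3.139, 0.002]
contact_force: [-0.2, -0.7, -0.4]
opening: 0.0514
grip_force: 0.0
```

```bash
python3 - <<'E'
from h import *
from station import ctrl
t=ctrl.get_image("top");s=ctrl.get_image("side")
bars(t,np.load("h.npy"))
a=cv2.resize(t["img"][125:290,160:475],(788,413),interpolation=cv2.INTER_CUBIC);b=cv2.resize(s["img"][160:235,240:390],(370,185))
b=np.hstack([b,np.zeros((185,418,3),np.uint8)])
cv2.imwrite("pics/end.png",np.vstack([a,b])[:,:,::-1])
E
python3 p.py ''
```

```text
left centre 1.0 9.5 size 68.0 22.0 angle from inward: 1.47
right centre -1.25 10.0 size 68.0 21.5 angle from inward: 1.45
at [0.284  0.5245 0.2466] face [-188.6  537.   243.8] F [ 0.3 -0.4  0.5] open 0.0515 grip 0.0 t 28.0
```

View pics/end.png

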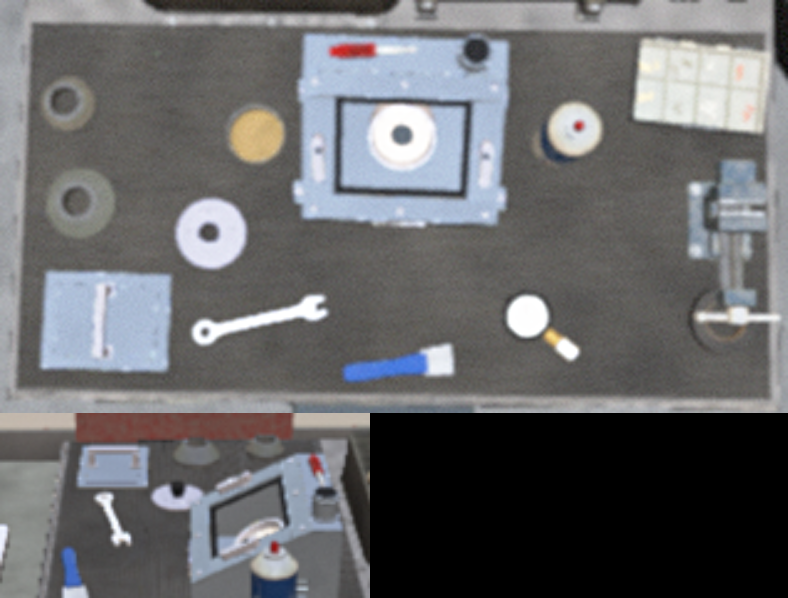

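The final picture shows the panel flat with its handle up at (107,320) and the cap knob up at (210,233). Both buttons are aside and the other things are where they were. I'm handing in.

```bash
python3 -c "
from station import ctrl
print(ctrl.finish_job())"
```

```text
the job is handed in; nothing more can be done
None
```

The job is handed in at 28 s: both buttons turned aside, the panel flat on the mat with its handle up, the cap beside it with its knob up, and the other things left in place; no verdict came back.

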